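Bell from the locked display case

TASK

Open the locked display case on the market stall: swing the keeper bar well aside, draw the bolt it was blocking all the way back, then slide the clear lid fully open. Take the small brass hand bell out of the case and set it down gently, not dropped, standing upright in the middle of the round wooden tray. Leave the case open and the brass pot, the bottles and the fruit where they are.

Things in the scene. Friction and masses are not known exactly. Their poses are not given: they have to be found in the camera images.
- case: wooden display case fixed on the counter, x -100 to 100, y -165 to 155, rim at z 70 (mm, 'case' coordinates used throughout). Origin at table level, z up. A solid lock deck, top z 70, fills y -165 to -75 and carries bolt and keeper; the rest is the open-topped well. Brass lid guides along x = +-98 reach z 80.
- well (a point): middle of the well's grey-lined floor, at case (0, 35, 8). The inside of the well spans x -90 to 90, y -75 to 145; walls 10 thick.
- staple (a point): top of the steel staple fixed to the lid at its deck end, looping over the bolt's end: at case (50, -97, 96) when shut, 16 (x) by 42 (y). It travels with the lid and then overhangs the well. A fixed steel guide bridge for the bolt, 12 by 22, top z 91, stands at case (25, -100).
- keeper (a joint): angle of the first catch: a flat steel bar 80 long, 16 wide, with a 32-wide head, z 76 to 86, turning on an upright pivot at case (-85, -108). At 0 it points along case +x, its head behind the bolt's knob, stopping the bolt; it starts at 0 to 0.06 and grows to 1.6 rad as its free end swings to case -y. The bolt can pass from 0.4. Friction 0.06 N m, stays where left.
- keeper_post (a point): the keeper's upright steel finger post, 12 in diameter, 45 from the pivot along the bar. The post stands from z 86 to 118 in the case frame; this point is on its axis at z 104.
- bolt (a joint): travel of the second latch, a steel barrel bolt 10 in diameter along case x at y -100, axis at z 81: 0 = shot through the lid's staple (start), 0.04 m = fully drawn, towards case -x; free of the staple from 0.03. Friction 1.5 N, stays where left. Until the keeper is swung aside it stops after about 3 mm.
- bolt_knob (a point): the bolt's upright round steel knob, 14 in diameter, standing from z 86 to 118 in the case frame, at case (0, -100) when shot; this point is on its axis at z 104.
- lid (a joint): travel of the clear plastic sliding lid in a wooden frame that covers the well (y -75 to 155 when shut, top at z 79): 0 shut (start), 0.16 m fully open, towards case +y; it overhangs the case's +y end as it opens. Fully open, the well is uncovered for y -75 to 85. Friction about 2.5 N, stays where left; the bolt stops it after about 5 mm.
- lid_bar (a point): the wooden pull bar on top of the lid, 70 long (case x), 12 thick (case y), standing from z 77 to 113 in the case frame; at case (0, -30) when shut; this point is in its middle at z 99.
- bell_mid (a point): the small brass hand bell, loose, standing mouth down on the well's floor; 58 tall, mouth 42 in diameter, with a slim round upright handle 13 to 14 in diameter from 32 to 56 above its mouth; about 0.1 kg. This point is on its axis 29 above its mouth; its z axis points up the handle.
- pot_mid (a point): a squat brass pot beside the bell in the well, 75 to 105 from it, loose, 34 tall, 46 in diameter, no handle; this point is on its axis 17 above the floor of the well. Leave it be.
- tray: round light wooden serving tray fixed on the counter beyond the case's lock-deck end (case -y side), 116 in diameter at the top, flat top 10 above the table; origin at its centre at table level.
- bottle_a_mid (a point): dark glass drinks bottle, loose, 200 tall, body 58 in diameter, narrower at the neck; this point lies on its axis 100 above the table. It must not be pushed about. Near the lock deck, on the case's -y side.
- bottle_b_mid (a point): dark glass drinks bottle, loose, 200 tall, body 58 in diameter, narrower at the neck; this point lies on its axis 100 above the table. It must not be pushed about. Beyond the case's +x side.
- fruit_mid (a point): a green fruit on the case's -x side, loose, 64 tall, 74 in diameter; this point is on its axis 32 above the table. It must not be pushed about.
Things that resemble listed ones, but are neither listed nor needed, are in the scene too. Several things have the shape of the tray; the one meant has the colours described above.

How it is judged:
On the way, in this order (a step that is already met when the one before it is completed fails the run):
1. the keeper is swung clear (over 0.4 rad) (value of joint keeper above 0.4 rad), for 0.1 s.
2. the bolt is drawn (over 30 mm) (value of joint bolt above 0.03 m), for 0.1 s.
3. the lid is slid open (over 120 mm) (value of joint lid above 0.12 m), for 0.1 s.
4. the bell is lifted clear out of the case (z of bell_mid in the frame of case above 0.1 m), for 0.1 s.
At the end, for the whole second after the job is handed in: The keeper is swung over 0.4 rad, the bolt drawn over 30 mm and the lid open over 120 mm; the bell stands on the tray, upright within 0.15 rad, its axis within 35 mm of the tray's centre, let go and at rest (value of joint keeper above 0.4 rad and value of joint bolt above 0.03 m and value of joint lid above 0.12 m and horizontal distance between bell_mid and tray below 0.035 m and z of bell_mid in the frame of tray between 0.032 and 0.046 m and angle between bell_mid's own z axis and vertical below 0.15 rad and linear speed of bell below 0.02 m/s and contact force between the fingers and bell below 0.05 N); the robot touches nothing.
It fails at once if a bottle is pushed more than 25 mm or knocked over (distance of any of bottle_a_mid, bottle_b_mid from where it was at the start of the episode above 0.025 m or angle between any of bottle_a_mid, bottle_b_mid's own z axis and vertical above 0.5 rad).
It fails at once if the fruit is pushed more than 25 mm or knocked over (distance of fruit_mid from where it was at the start of the episode above 0.025 m or angle between fruit_mid's own z axis and vertical above 0.5 rad).
It fails at once if the brass pot is pushed more than 25 mm or knocked over (distance of pot_mid from where it was at the start of the episode above 0.025 m or angle between pot_mid's own z axis and vertical above 0.5 rad).
It fails at once if the bell is dropped (falls faster than 0.5 m/s out of the fingers) (contact force between the fingers and bell below 0.05 N and linear speed of bell above 0.5 m/s).
It also fails if it takes over 72 s, if anything falls off the work surface, if the arm or the gripper's body presses on something with over 40 N, if the wrist force passes 120 N, or if a joint passes its speed limit or range.

ROBOT

A 6-joint arm with a two-finger parallel gripper is mounted at the origin on the work surface. World frame = base frame: x ahead of the robot, y to its left, z up, the work surface at z = 0. Lengths are in m, angles in rad, forces in N, time in s.
With the tool pointing down it reaches from about 0.35 to 0.775 m from the base axis. Payload 5.5 kg.
Tool frame: the origin (TCP) lies where the fingers leave the gripper's body, on its centre line; the fingertips stand 73 mm ahead of it and the grasp point (between the pads) lies 54 mm ahead of it (arm.tip_extent is the z of the fingertips in the tool frame, in m); z points along the fingers, y is the line along which they close (so a half turn about z gives the same grasp; the last joint's range is limited). The gripper opens to 85 mm and grips with 20 to 120 N. Pads are 22 mm wide; open, the fingers measure 114 mm over their backs; the gripper's body (76 mm by 85 mm) begins 54 mm behind the grasp point. The pads swing forward as they close: fully open they stand 13 mm farther back than shut.
Start: joints at [1.098, 0.313, 0.046, 1.304, 0, 1.431], TCP at [0.188, 0.543, 0.304] pointing down, gripper open.
Joint ranges: [-2.76, 2.76], [-0.86, 1.69], [-1.03, 1.26], [-2.2, 2.34], [-1.47, 1.5], [-3.14, 3.14]. Speed limits (rad/s): [2.57, 2.57, 3.14, 3.14, 3.14, 3.14].

INTERFACE

Orientations are given as [roll, pitch, yaw] about the fixed x, y, z axes, in that order (R = Rz(yaw) Ry(pitch) Rx(roll)).
In Python, from workcell import arm gives the robot as it stands.
- The arm moves only by the shell command python3 -m creep 'ROWS' [FORCE]. ROWS is JSON, a list of rows, each a list of 7 numbers: the shift along the tool's x, y, z in m, then the turn, a rotation vector about the tool's x, y, z in rad, then the closure, from -1 (fully open) to 1 (shut). In form: [[tx, ty, tz, rx, ry, rz, claw], ...]. A call has exactly 10 rows; each row is the pose to reach, as a shift and turn from the pose commanded when the call began, along the tool's axes at that moment; what a row does not reach only later rows make up. A row lasts 1/12 s, in which the tool goes at most 41.7 mm and 7.16 degrees, less where a joint would pass 70% of its speed; a pose out of reach is approached as far as the arm can. A call with a gripper value outside its range is refused whole. The fingers move at their own pace and stop on an object; FORCE is the grip in N (left out, the last holds). Time passes only in rows, so rows that repeat a pose let the fingers close, or fill a call up. It gives the time, the measured TCP pose, the force, the opening and the grip force at its end, in the units of the state.
- arm.state(): the state, without advancing time (a new reading comes with each control period).
- arm.camera(name): name is "scene" or "side" or "wrist"; returns (picture, depth): 480x640x3 uint8, red, green, blue; 480x640 float32, m along the optical axis (not along the pixel's ray), 0 where there is no reading.
- arm.camera_info(name): a dict with "K" (3x3 intrinsics, pixels), "dist" ([k1, k2, p1, p2, k3] as OpenCV has them; the pictures are not rectified), "R" (3x3) and "t" (3): a world point X has camera coordinates R X + t. Camera axes: x right, y down, z forward; pixel columns grow to the right and rows downward; lengths in m; the calibration is good to about 2 mm. A picture is of the moment at which its call begins: read the wrist's pose just before it. camera_info takes no time and is no camera call; for the wrist camera it gives the pose at the moment of the call.
- arm.job_done(): hands the job in; it is judged then, once.
The state is a dict: "t": time; "joint_positions": joint angles; "qd": joint speeds; "effort": joint torques, N m; "tool_pos": TCP position; "orientation": TCP orientation; "wrist_force": force on the tool from outside, world axes, zero at the start; "ft_torque": the same for the moment, N m; "grip_width": finger opening in m; "grasp_force": force on a finger pad.
Only numpy, scipy, OpenCV 4.12 (cv2) and the standard library are available. Lean on these libraries where they do the work, as an engineer would, in place of code of your own. Each camera call takes 0.05 s, during which the arm holds its last target. There are 200 camera calls.

## Working session

There is one attempt and no reset: what is moved stays moved. The work goes in short steps, Python scripts to look and compute and a shell command to move; the robot and the scene stay as the last step left them, time stands still between calls to the robot, and variables do not carry over. Pictures are saved under pics/ and viewed, at most 13 in all, crops included, and the job is handed in when it is done.

```bash
mkdir -p pics
python3 - <<'E'
from workcell import arm
import cv2,numpy as np
s=arm.state();print(s)
for n in("scene","side"):
    p,d=arm.camera(n);cv2.imwrite(f"pics/{n}0.png",p[...,::-1]);np.savez(f"{n}0.npz",p=p,d=d)
    i=arm.camera_info(n);print(n,i,(d>0).mean())
E
```

```text
{'t': 0.0, 'joint_positions': array([ 1.09842352e+00,  3.13988384e-01,  4.49815500e-02,  1.30359010e+00,
       -3.32165185e-06,  1.43120153e+00]), 'qd': array([-1.13594186e-03,  7.29671451e-05, -1.37246604e-03, -1.29623119e-03,
       -5.65844537e-05, -6.73500993e-04]), 'effort': array([ 1.58782004e-04, -4.80631471e+01,  2.98530489e+01,  1.94057106e-02,
       -7.86257579e-05,  5.97878994e-06]), 'tool_pos': array([0.18766939, 0.54311404, 0.30301663]), 'orientation': array([-3.13980910e+00, -2.47249773e-04,  2.80881442e+00]), 'wrist_force': array([-0.1913005 ,  0.95359834, -0.47816854]), 'ft_torque': array([ 0.00308259, -0.01773849, -0.00596498]), 'grasp_force': 0.0, 'grip_width': 0.08571440983497261}
scene {'K': array([[460.91649281,   0.        , 326.17425623],
       [  0.        , 460.91649281, 243.37247608],
       [  0.        ,   0.        ,   1.        ]]), 'dist': array([-0.02622409,  0.        ,  0.        ,  0.        ,  0.        ]), 'R': array([[ 0.85996192,  0.51017941,  0.01350806],
       [ 0.33426388, -0.54304201, -0.77030711],
       [-0.38565939,  0.66695003, -0.63752999]]), 't': array([-0.43567092, -0.15085958,  1.27209889])} 0.9961393229166666
side {'K': array([[609.58784165,   0.        , 319.99058631],
       [  0.        , 609.58784165, 241.24708897],
       [  0.        ,   0.        ,   1.        ]]), 'dist': array([-0.21039535,  0.        ,  0.        ,  0.        ,  0.        ]), 'R': array([[-0.98409761, -0.17639156, -0.02092651],
       [-0.08891175,  0.59114805, -0.80164748],
       [ 0.15377451, -0.78703875, -0.59743067]]), 't': array([0.52986564, 0.14246221, 0.92126113])} 0.9959537760416667
```

View pics/scene0.png

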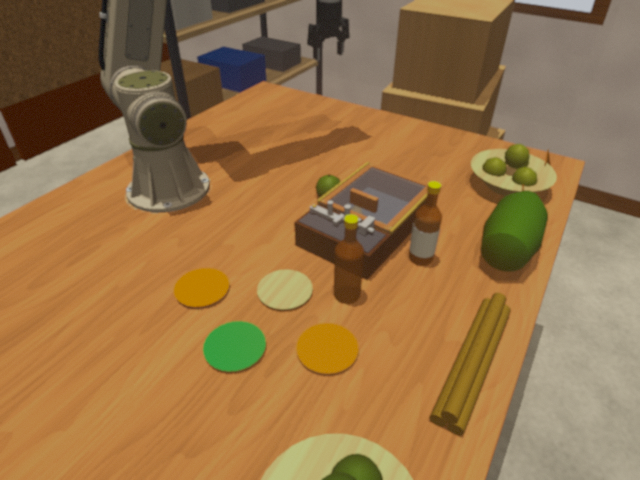

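View pics/side0.png

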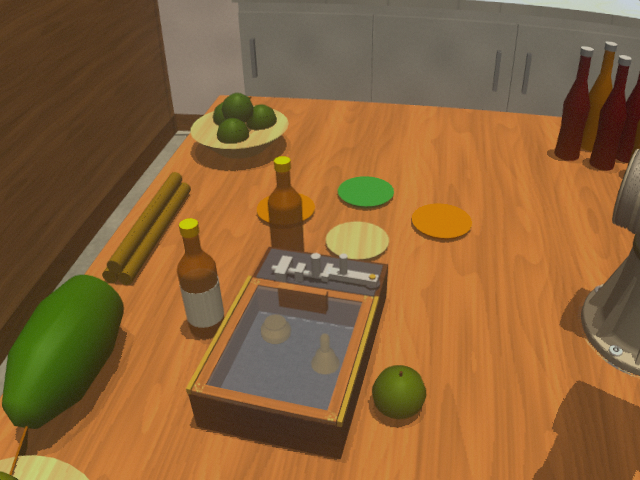

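The scene view shows the case at about (365,215), with the cream tray at (285,290). In the side view the lock deck is at about (320,270), the bell at (325,355), the pot at (275,328) and the tray at (357,240). Next I'll zoom in.

```bash
cat > h.py <<'E'
from workcell import arm
import cv2,numpy as np
def ray(i,px):
    u=cv2.undistortPoints(np.array(px,float).reshape(-1,1,2),i["K"],i["dist"]).reshape(-1,2)
    d=np.c_[u,np.ones(len(u))]@i["R"]; return -i["R"].T@i["t"],d
def onz(i,px,z):
    c,d=ray(i,px); return c+d*((np.broadcast_to(z,len(d))-c[2])/d[:,2])[:,None]
def proj(i,X):
    rv=cv2.Rodrigues(i["R"])[0]
    return cv2.projectPoints(np.array(X,float).reshape(-1,1,3),rv,i["t"],i["K"],i["dist"])[0].reshape(-1,2)
E
python3 - <<'E'
from h import *
p=np.load("side0.npz")["p"];c=p[235:455,190:435]
cv2.imwrite("pics/sidez.png",cv2.resize(c,None,fx=2.7,fy=2.7,interpolation=cv2.INTER_CUBIC)[...,::-1])
E
```

```text
(no output)
```

View pics/sidez.png

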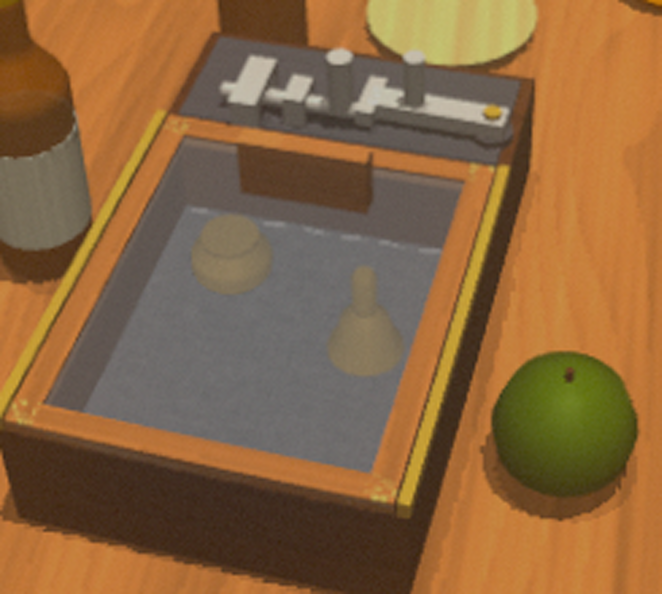

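The zoom shows the deck corners at (215,34) and (533,80), the knob top at (340,57), the keeper post top at (414,57) and the pivot screw at (493,112). The bell base is at about (365,350) with the handle top at (364,270), and the pull bar spans (240..372,150).

```bash
cat >> h.py <<'E'
def fit(A,B): # case xy -> world xy
    a,b=A-A.mean(0),B-B.mean(0)
    yaw=np.arctan2((a[:,0]*b[:,1]-a[:,1]*b[:,0]).sum(),(a*b).sum())
    R=np.array([[np.cos(yaw),-np.sin(yaw)],[np.sin(yaw),np.cos(yaw)]])
    return yaw,R,B.mean(0)-R@A.mean(0)
E
python3 - <<'E'
from h import *
i=arm.camera_info("side");j=arm.camera_info("scene")
Z=lambda q:(np.array(q,float)+.5)/2.7-.5+[190,235]
q=Z([(215,34),(533,80),(340,56),(493,112),(408,497),(8,415)])
z=[.07,.07,.118,.088,.08,.08]
C=np.array([(100,-165),(-100,-165),(0,-100),(-85,-108),(-98,155),(98,155)])/1e3
W=onz(i,q,z)[:,:2];yaw,R,t=fit(C,W);print("yaw",yaw,"t",t);print("res mm",((C@R.T+t-W)*1e3).round(1))
kp=(onz(i,Z([(414,57)]),.118)[:,:2]-t)@R;print("keeper post case",kp)
print("bell handle top case",(onz(i,Z([(364,270)]),.064)[:,:2]-t)@R, "mouth",(onz(i,Z([(365,346)]),.010)[:,:2]-t)@R)
print("pot",(onz(i,Z([(232,236)]),.040)[:,:2]-t)@R)
for n,k,box in(("side",i,(320,210,400,265)),("scene",j,(245,262,322,315))):
    p=np.load(n+"0.npz")["p"];h=cv2.cvtColor(p,cv2.COLOR_RGB2HSV)
    m=cv2.inRange(h,(20,40,150),(40,150,255));M=np.zeros_like(m);x0,y0,x1,y1=box;M[y0:y1,x0:x1]=m[y0:y1,x0:x1]
    c=max(cv2.findContours(M,0,1)[0],key=cv2.contourArea);e=cv2.minEnclosingCircle((onz(k,c.reshape(-1,2),.01)[:,:2]*1000).astype(np.float32))
    print(n,"tray",e,"case",(np.array(e[0])/1e3-t)@R)
# check scene proj of features
P=lambda x,y,z:[*(R@[x,y]+t),z]
print(proj(j,[P(0,-.1,.118),P(.1,-.165,.07),P(-.1,-.165,.07),P(0,-.03,.113)]).round())
# bottles, fruit
print("bottle a top", (onz(i,[(282,163)],.2)[:,:2]-t)@R,"b",(onz(i,[(190,226)],.2)[:,:2]-t)@R,"fruit",(onz(i,[(401,375)],.064)[:,:2]-t)@R)
E
python3 - <<'E'
from h import *
c=np.load("scene0.npz")["p"][150:310,240:460]
cv2.imwrite("pics/scenez.png",cv2.resize(c,None,fx=3.5,fy=3.5,interpolation=cv2.INTER_CUBIC)[...,::-1])
E
```

```text
yaw -0.07628549041162391 t [0.54311433 0.13512258]
res mm [[ 2.2 -2.2]
 [-1.7 -2.5]
 [-0.7  0.1]
 [-0.7 -0.7]
 [-1.6  3. ]
 [ 2.5  2.3]]
keeper post case [[-0.03913691 -0.10833164]]
bell handle top case [[-0.03853164  0.00477623]] mouth [[-0.03923602  0.00890568]]
pot [[ 0.04498049 -0.02645762]]
side tray ((498.11871337890625, -159.25926208496094), 58.25450897216797) case [-0.02242947 -0.29695487]
scene tray ((497.7130126953125, -158.05848693847656), 58.72747039794922) case [-0.0229255  -0.29578851]
[[346. 206.]
 [369. 256.]
 [293. 222.]
 [363. 194.]]
bottle a top [[ 0.08512244 -0.21760092]] b [[ 0.15722137 -0.02348423]] fruit [[-0.1542086  0.0540372]]
```

View pics/scenez.png

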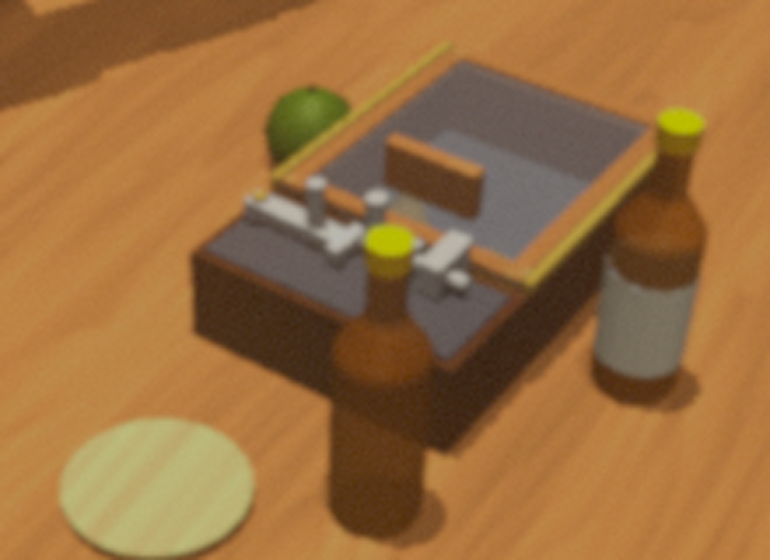

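```bash
python3 -m creep '[[-0.026,-0.021,0,0,0,-0.026,1],[-0.052,-0.042,0,0,0,-0.051,1],[-0.078,-0.063,0,0,0,-0.077,1],[-0.104,-0.084,0,0,0,-0.103,1],[-0.13,-0.105,0,0,0,-0.128,1],[-0.156,-0.126,0,0,0,-0.154,1],[-0.182,-0.147,0,0,0,-0.18,1],[-0.208,-0.168,0,0,0,-0.206,1],[-0.234,-0.189,0,0,0,-0.231,1],[-0.26,-0.21,0,0,0,-0.257,1]]' 40
cat >> h.py <<'E'
YAW=-0.0763;T=np.array([.5431,.1351])
RC=np.array([[np.cos(YAW),-np.sin(YAW)],[np.sin(YAW),np.cos(YAW)]])
def where():
    s=arm.state();c=(s["tool_pos"][:2]-T)@RC
    print("t %.2f case mm"%s["t"],(c*1e3).round(1),"z %.1f"%(s["tool_pos"][2]*1e3),"rpy",s["orientation"].round(4),"F",s["wrist_force"].round(1),"w %.4f g %.1f"%(s["grip_width"],s["grasp_force"]),"tip",arm.tip_extent)
E
python3 -c "from h import *;where()"
```

```text
t: 0.93
tool_pos: [0.3653, 0.2585, 0.3037]
orientation: [-3.141, -0.0, 3.067]
wrist_force: [0.6, 0.1, -0.3]
grip_width: 0.0001
grasp_force: 0.0
t 0.93 case mm [-186.7  109.5] z 303.7 rpy [-3.1414e+00 -4.0000e-04  3.0672e+00] F [ 0.6  0.1 -0.3] w 0.0001 g 0.0 tip 0.0726
```

```bash
python3 -m creep '[[-0.02,-0.027,0,0,0,0,1],[-0.04,-0.054,0,0,0,0,1],[-0.06,-0.081,0,0,0,0,1],[-0.08,-0.108,0.01,0,0,0,1],[-0.1,-0.135,0.02,0,0,0,1],[-0.12,-0.162,0.03,0,0,0,1],[-0.13,-0.175,0.04,0,0,0,1],[-0.139,-0.188,0.05,0,0,0,1],[-0.139,-0.188,0.06,0,0,0,1],[-0.139,-0.188,0.06,0,0,0,1]]'
python3 - <<'E'
from h import *
where();i=arm.camera_info("wrist");p,d=arm.camera("wrist")
X=[[*(RC@np.array(c[:2])/1e3+T),c[2]/1e3] for c in[(-40,-108,118),(0,-100,118),(0,-30,113),(-85,-108,87)]]
q=proj(i,X);print(q.round())
cv2.imwrite("pics/w1.png",p[...,::-1])
E
```

```text
t: 1.77
tool_pos: [0.4882, 0.0616, 0.2414]
orientation: [3.141, -0.005, 3.064]
wrist_force: [-1.2, -0.1, -0.0]
grip_width: -0.0
grasp_force: 0.0
t 1.77 case mm [-49.1 -77.5] z 241.4 rpy [ 3.1414 -0.0045  3.0639] F [-1.2 -0.1 -0. ] w -0.0000 g 0.0 tip 0.0726
[[257. 280.]
 [275. 349.]
 [401. 344.]
 [262. 186.]]
```

View pics/w1.png

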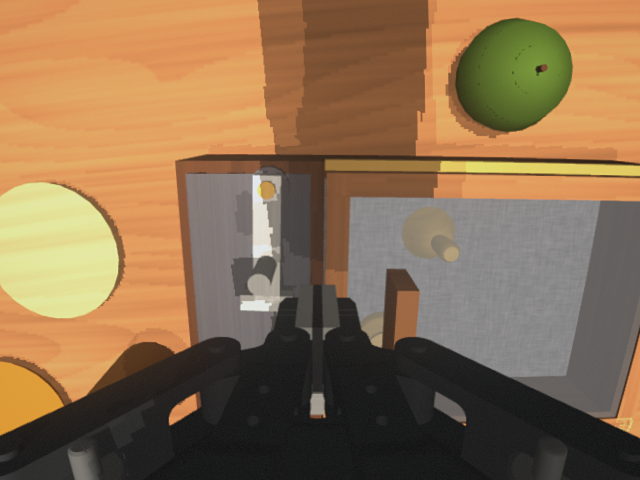

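The wrist view shows the keeper post top at (260,284), 3–4 px from the prediction. The pivot is at (267,189) and the bell handle tip at (450,254). The pose is good, so I'll lower and swing the keeper.

```bash
python3 -m creep '[[0,0,0.01,0,0,0,1],[0,0,0.02,0,0,0,1],[0,0,0.03,0,0,0,1],[0,0,0.04,0,0,0,1],[0,0,0.05,0,0,0,1],[0,0,0.06,0,0,0,1],[0,0,0.067,0,0,0,1],[0,0,0.071,0,0,0,1],[0,0,0.071,0,0,0,1],[0,0,0.071,0,0,0,1]]'
python3 -m creep '[[0,-0.006,0,0,0,0,1],[0,-0.012,0,0,0,0,1],[0.001,-0.018,0,0,0,0,1],[0.003,-0.024,0,0,0,0,1],[0.005,-0.03,0,0,0,0,1],[0.007,-0.036,0,0,0,0,1],[0.01,-0.042,0,0,0,0,1],[0.013,-0.048,0,0,0,0,1],[0.014,-0.05,0,0,0,0,1],[0.014,-0.05,0,0,0,0,1]]'
python3 -c "from h import *;where()"
```

```text
t: 2.65
tool_pos: [0.4894, 0.062, 0.1728]
orientation: [3.142, -0.0, 3.066]
wrist_force: [-0.5, 0.1, 0.7]
grip_width: -0.0001
grasp_force: 0.0
t: 3.48
tool_pos: [0.4687, 0.0146, 0.1724]
orientation: [3.137, -0.005, 3.066]
wrist_force: [-5.1, 9.9, 4.3]
grip_width: -0.0001
grasp_force: 4.7
t 3.48 case mm [ -65.  -125.8] z 172.4 rpy [ 3.1367 -0.0051  3.0663] F [-5.1  9.9  4.3] w -0.0001 g 4.7 tip 0.0726
```

```bash
python3 -m creep '[[0,0.008,0,0,0,0,1],[0,0.008,-0.02,0,0,0,1],[0,0.01,-0.04,0,0,0,1],[-0.01,0.012,-0.05,0,0,0,1],[-0.03,0.016,-0.05,0,0,0,1],[-0.05,0.02,-0.05,0,0,0,1],[-0.07,0.024,-0.05,0,0,0,1],[-0.085,0.026,-0.05,0,0,0,1],[-0.094,0.026,-0.05,0,0,0,1],[-0.094,0.026,-0.05,0,0,0,1]]'
python3 - <<'E'
from h import *
where();p,d=arm.camera("side");c=p[235:455,190:435]
cv2.imwrite("pics/side2.png",cv2.resize(c,None,fx=2.7,fy=2.7,interpolation=cv2.INTER_CUBIC)[...,::-1])
E
```

```text
t: 4.32
tool_pos: [0.5688, 0.0315, 0.2226]
orientation: [-3.141, 0.001, 3.065]
wrist_force: [-0.7, -0.6, 0.6]
grip_width: -0.0001
grasp_force: 0.0
t 4.32 case mm [  33.6 -101.4] z 222.6 rpy [-3.1408e+00  1.0000e-03  3.0654e+00] F [-0.7 -0.6  0.6] w -0.0001 g 0.0 tip 0.0726
```

View pics/side2.png

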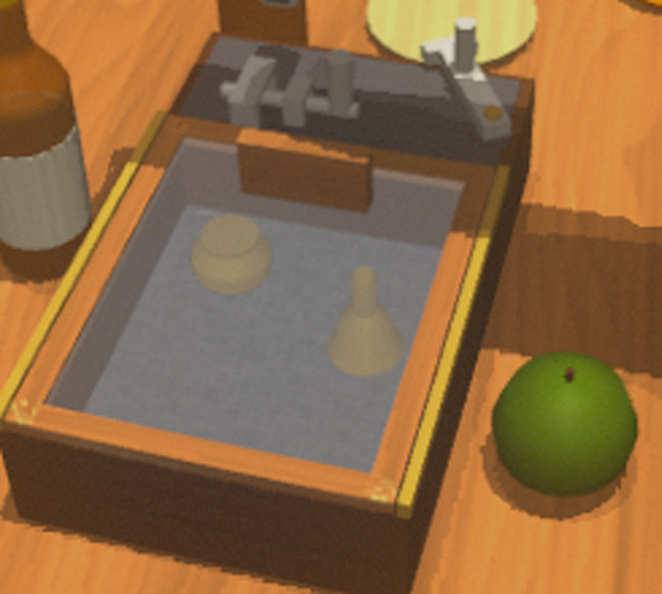

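The keeper bar is swung about 1 rad aside, with its post at (465,30) and clear of the knob at (340,60). Next I'll draw the bolt.

```bash
python3 -m creep '[[0.004,0.001,0.008,0,0,0,1],[0.005,0.001,0.016,0,0,0,1],[0.005,0.001,0.024,0,0,0,1],[0.005,0.001,0.032,0,0,0,1],[0.005,0.001,0.04,0,0,0,1],[0.005,0.001,0.045,0,0,0,1],[0.005,0.001,0.049,0,0,0,1],[0.005,0.001,0.049,0,0,0,1],[0.009,0.001,0.049,0,0,0,1],[0.013,0.001,0.049,0,0,0,1]]'
python3 -m creep '[[0.006,0,0,0,0,0,1],[0.012,0,0,0,0,0,1],[0.018,0,0,0,0,0,1],[0.024,0,0,0,0,0,1],[0.029,0,0,0,0,0,1],[0.034,0,0,0,0,0,1],[0.038,0,0,0,0,0,1],[0.041,0,0,0,0,0,1],[0.043,0,0,0,0,0,1],[0.043,0,0,0,0,0,1]]'
python3 -c "from h import *;where()"
```

```text
t: 5.2
tool_pos: [0.5545, 0.0341, 0.1741]
orientation: [3.142, 0.001, 3.066]
wrist_force: [2.5, -0.3, -0.8]
grip_width: -0.0
grasp_force: 1.0
t: 6.03
tool_pos: [0.5142, 0.0371, 0.1746]
orientation: [3.141, 0.007, 3.066]
wrist_force: [9.4, -0.0, -4.7]
grip_width: 0.0002
grasp_force: 4.6
t 6.03 case mm [-21.3 -99.9] z 174.6 rpy [3.1413 0.0067 3.0656] F [ 9.4 -0.  -4.7] w 0.0002 g 4.6 tip 0.0726
```

```bash
python3 -m creep '[[-0.008,0,0,0,0,0,1],[-0.01,0,-0.015,0,0,0,1],[-0.012,0.005,-0.03,0,0,0,1],[-0.015,0.015,-0.03,0,0,0,1],[-0.018,0.025,-0.03,0,0,0,1],[-0.021,0.035,-0.03,0,0,0,1],[-0.021,0.04,-0.02,0,0,0,1],[-0.021,0.04,-0.01,0,0,0,1],[-0.021,0.04,0.002,0,0,0,1],[-0.021,0.04,0.006,0,0,0,1]]'
python3 -m creep '[[0,0.004,0.001,0,0,0,1],[0,0.01,0.001,0,0,0,1],[0,0.016,0.001,0,0,0,1],[0,0.024,0.001,0,0,0,1],[0,0.032,0.001,0,0,0,1],[0,0.042,0.001,0,0,0,1],[0,0.052,0.001,0,0,0,1],[0,0.062,0.001,0,0,0,1],[0,0.072,0.001,0,0,0,1],[0,0.082,0.001,0,0,0,1]]'
python3 -c "from h import *;where()"
```

```text
t: 6.87
tool_pos: [0.5335, 0.0759, 0.1645]
orientation: [-3.141, -0.005, 3.066]
wrist_force: [-0.5, -0.3, -0.4]
grip_width: 0.0003
grasp_force: 0.0
t: 7.7
tool_pos: [0.5422, 0.1586, 0.1671]
orientation: [3.141, 0.001, 3.066]
wrist_force: [2.0, -3.5, -1.8]
grip_width: 0.0001
grasp_force: 1.6
t 7.70 case mm [-2.7 23.3] z 167.1 rpy [3.1415e+00 1.0000e-03 3.0660e+00] F [ 2.  -3.5 -1.8] w 0.0001 g 1.6 tip 0.0726
```

```bash
python3 -m creep '[[0,0.01,0,0,0,0,1],[0,0.02,0,0,0,0,1],[0,0.031,0,0,0,0,1],[0,0.042,0,0,0,0,1],[0,0.053,0,0,0,0,1],[0,0.063,0,0,0,0,1],[0,0.072,0,0,0,0,1],[0,0.079,0,0,0,0,1],[0,0.083,0,0,0,0,1],[0,0.085,0,0,0,0,1]]'
python3 -c "from h import *;where()"
python3 -m creep '[[0,-0.006,0,0,0,0,1],[0,-0.008,-0.015,0,0,0,1],[0,-0.01,-0.035,0,0,0,1],[0,-0.01,-0.06,0,0,0,1],[0.005,-0.03,-0.08,0,0,0,1],[0.01,-0.05,-0.1,0,0,0,0.3],[0.015,-0.07,-0.1,0,0,0,0],[0.02,-0.09,-0.1,0,0,0,0],[0.02,-0.11,-0.1,0,0,0,0],[0.02,-0.13,-0.1,0,0,0,0]]'
python3 - <<'E'
from h import *
where();p,d=arm.camera("side")
i=arm.camera_info("side");np.savez("side3.npz",p=p)
c=p[150:455,190:435]
cv2.imwrite("pics/side3.png",cv2.resize(c,None,fx=1.9,fy=1.9,interpolation=cv2.INTER_CUBIC)[...,::-1])
i=arm.camera_info("wrist");p,d=arm.camera("wrist");np.savez("w3.npz",p=p,d=d,R=i["R"],t=i["t"],K=i["K"],dist=i["dist"])
cv2.imwrite("pics/w3.png",p[...,::-1])
E
```

```text
t: 8.53
tool_pos: [0.5481, 0.2429, 0.167]
orientation: [3.141, -0.0, 3.067]
wrist_force: [1.6, -3.2, 0.6]
grip_width: -0.0001
grasp_force: 1.3
t 8.53 case mm [ -3.3 107.9] z 167.0 rpy [ 3.1413e+00 -1.0000e-04  3.0665e+00] F [ 1.6 -3.2  0.6] w -0.0001 g 1.3 tip 0.0726
t: 9.37
tool_pos: [0.5172, 0.1131, 0.2669]
orientation: [3.14, -0.001, 3.066]
wrist_force: [0.1, -0.2, 0.2]
grip_width: 0.0434
grasp_force: 0.0
t 9.37 case mm [-24.1 -23.9] z 266.9 rpy [ 3.1403e+00 -9.0000e-04  3.0659e+00] F [ 0.1 -0.2  0.2] w 0.0434 g 0.0 tip 0.0726
```

View pics/side3.png

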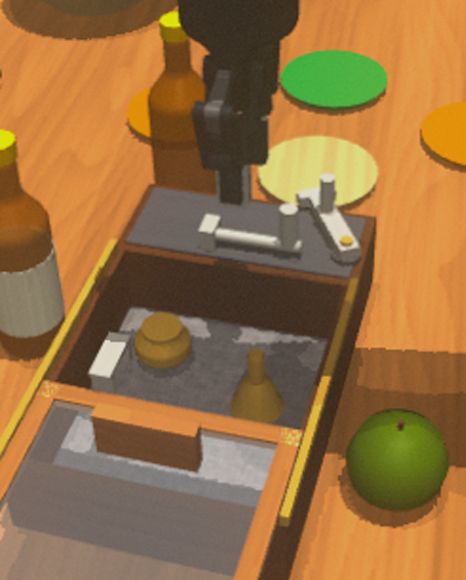

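View pics/w3.png

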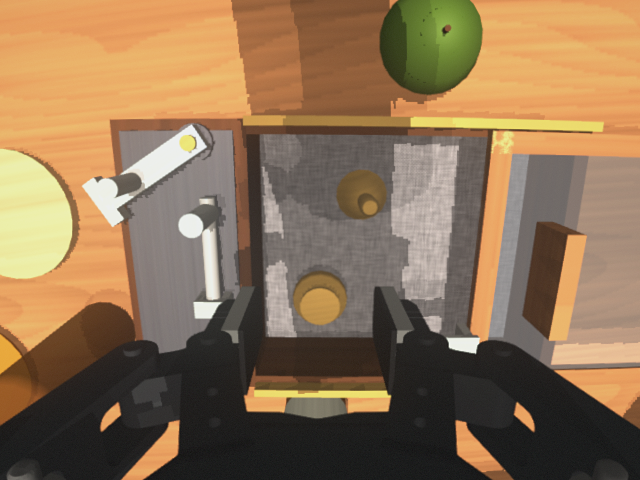

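The lid is open about 158 mm. In the wrist view the bell handle top is at (370,207), the mouth is centred at about (362,194) and the pot is at (320,300).

Run:
```python
from h import *
w=dict(np.load("w3.npz"));i=arm.camera_info("side")
f=lambda k,q,z:print((((onz(k,[q],z)[:,:2]-T)@RC)*1e3).round(1))
f(w,(370,208),.066);f(w,(362,194),.014)
f(i,(325.3,336),.066);f(i,(325.5,362),.014)
h=cv2.cvtColor(w["p"],cv2.COLOR_RGB2HSV);m=cv2.inRange(h,(15,120,50),(30,255,255))
c=max(cv2.findContours(m[150:235,320:400],0,1)[0],key=cv2.contourArea)
print(cv2.boundingRect(c),cv2.minEnclosingCircle(c));d=w["d"];print(d[208,370],d[185,350])
```

```text
[[-37.6  10.4]]
[[-39.2  10.5]]
[[-40.7   8.9]]
[[-40.7  10.6]]
(17, 20, 49, 49) ((41.050724029541016, 43.949275970458984), 24.768112182617188)
0.27568024 0.31273085
```

```bash
python3 -m creep '[[0.005,0.011,0,0,0,0,0],[0.01,0.022,0.005,0,0,0,0],[0.0145,0.034,0.015,0,0,0,0],[0.0145,0.034,0.03,0,0,0,0],[0.0145,0.034,0.045,0,0,0,0],[0.0145,0.034,0.06,0,0,0,0],[0.0145,0.034,0.075,0,0,0,0],[0.0145,0.034,0.087,0,0,0,0],[0.0145,0.034,0.095,0,0,0,0],[0.0145,0.034,0.1,0,0,0,0]]'
python3 -m creep '[[0,0,0.008,0,0,0,0],[0,0,0.016,0,0,0,0],[0,0,0.024,0,0,0,0],[0,0,0.032,0,0,0,0],[0,0,0.04,0,0,0,0],[0,0,0.046,0,0,0,0],[0,0,0.05,0,0,0,0],[0,0,0.053,0,0,0,0],[0,0,0.053,0,0,0,0],[0,0,0.053,0,0,0,0]]' 30
python3 - <<'E'
from h import *
where();p,d=arm.camera("wrist")
cv2.imwrite("pics/w4.png",p[...,::-1])
E
```

```text
t: 10.3
tool_pos: [0.5051, 0.1505, 0.165]
orientation: [-3.141, -0.003, 3.068]
wrist_force: [-0.8, 0.3, 0.3]
grip_width: 0.0431
grasp_force: 0.0
t: 11.13
tool_pos: [0.5066, 0.149, 0.1139]
orientation: [3.141, 0.0, 3.066]
wrist_force: [-0.1, 0.3, 0.1]
grip_width: 0.0426
grasp_force: 0.0
t 11.13 case mm [-37.5  11.1] z 113.9 rpy [3.1415e+00 1.0000e-04 3.0657e+00] F [-0.1  0.3  0.1] w 0.0426 g 0.0 tip 0.0726
```

View pics/w4.png

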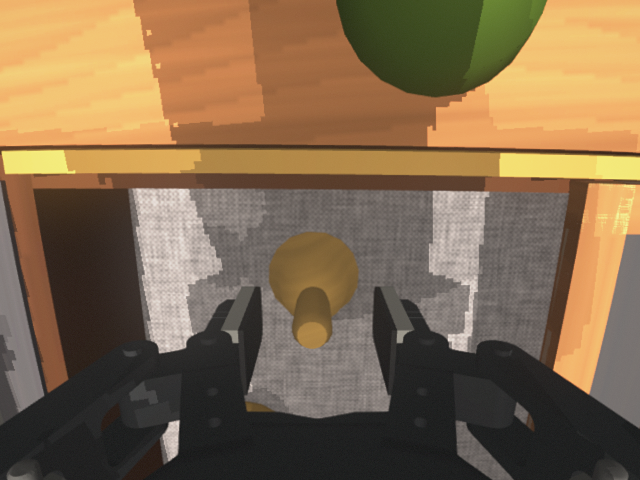

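The handle tip is at (312,337), centred between the pads at about x 250 and 385. I'll close and lift.

```bash
python3 -m creep '[[0,-0.001,0,0,0,0,0.3],[0,-0.001,0,0,0,0,0.5],[0,-0.001,0,0,0,0,0.8],[0,-0.001,0,0,0,0,1],[0,-0.001,0,0,0,0,1],[0,-0.001,0,0,0,0,1],[0,-0.001,0,0,0,0,1],[0,-0.001,0,0,0,0,1],[0,-0.001,0,0,0,0,1],[0,-0.001,0,0,0,0,1]]' 30
python3 -m creep '[[0,0,-0.005,0,0,0,1],[0,0,-0.012,0,0,0,1],[0,0,-0.02,0,0,0,1],[0,0,-0.03,0,0,0,1],[0,0,-0.04,0,0,0,1],[0,0,-0.055,0,0,0,1],[0,0,-0.07,0,0,0,1],[0,0,-0.085,0,0,0,1],[0,0,-0.1,0,0,0,1],[0,0,-0.11,0,0,0,1]]'
python3 - <<'E'
from h import *
where();p,d=arm.camera("wrist")
cv2.imwrite("pics/w5.png",p[...,::-1])
E
```

```text
t: 12.02
tool_pos: [0.5067, 0.1479, 0.1142]
orientation: [-3.141, 0.001, 3.066]
wrist_force: [-0.3, -2.3, 5.1]
grip_width: 0.0118
grasp_force: 29.5
t: 12.85
tool_pos: [0.507, 0.1482, 0.2264]
orientation: [3.141, 0.003, 3.066]
wrist_force: [0.7, 0.0, -1.8]
grip_width: 0.012
grasp_force: 29.3
t 12.85 case mm [-37.   10.3] z 226.4 rpy [3.1408e+00 2.6000e-03 3.0658e+00] F [ 0.7  0.  -1.8] w 0.0120 g 29.3 tip 0.0726
```

View pics/w5.png

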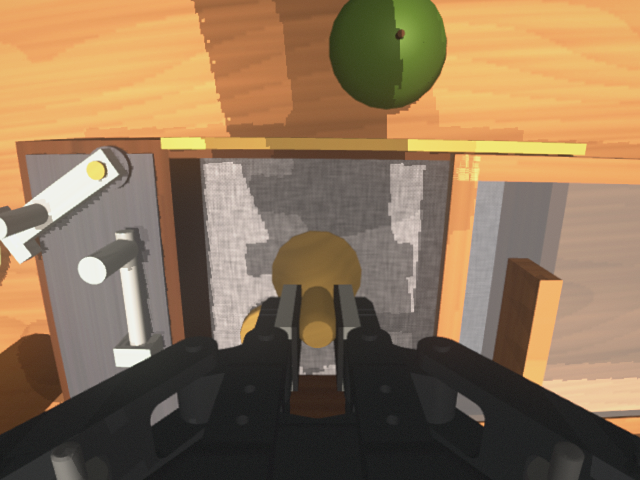

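The bell is held upright between the pads. I'll raise it and carry it to the tray.

```bash
python3 -m creep '[[0,0,-0.015,0,0,0,1],[0,0,-0.03,0,0,0,1],[0,0,-0.045,0,0,0,1],[0,-0.008,-0.055,0,0,0,1],[-0.001,-0.024,-0.06,0,0,0,1],[-0.002,-0.044,-0.06,0,0,0,1],[-0.003,-0.064,-0.06,0,0,0,1],[-0.005,-0.084,-0.06,0,0,0,1],[-0.006,-0.104,-0.06,0,0,0,1],[-0.007,-0.124,-0.06,0,0,0,1]]'
python3 -m creep '[[-0.001,-0.02,0,0,0,0,1],[-0.002,-0.042,0,0,0,0,1],[-0.003,-0.064,0,0,0,0,1],[-0.004,-0.086,0,0,0,0,1],[-0.005,-0.108,0,0,0,0,1],[-0.006,-0.13,0,0,0,0,1],[-0.007,-0.15,0,0,0,0,1],[-0.007,-0.167,0,0,0,0,1],[-0.007,-0.179,0,0,0,0,1],[-0.007,-0.183,0,0,0,0,1]]'
python3 -c "from h import *;where()"
```

```text
t: 13.73
tool_pos: [0.5036, 0.0225, 0.2837]
orientation: [-3.141, -0.0, 3.066]
wrist_force: [0.0, -0.7, -1.1]
grip_width: 0.012
grasp_force: 29.3
t: 14.57
tool_pos: [0.4967, -0.161, 0.2836]
orientation: [-3.141, -0.0, 3.064]
wrist_force: [0.7, -0.4, -0.6]
grip_width: 0.0119
grasp_force: 29.4
t 14.57 case mm [ -23.7 -298.8] z 283.6 rpy [-3.1414e+00 -4.0000e-04  3.0635e+00] F [ 0.7 -0.4 -0.6] w 0.0119 g 29.4 tip 0.0726
```

```bash
python3 -m creep '[[0,0.002,0.01,0,0,0,1],[0,0.002,0.027,0,0,0,1],[0,0.002,0.045,0,0,0,1],[0,0.002,0.063,0,0,0,1],[0,0.002,0.081,0,0,0,1],[0,0.002,0.099,0,0,0,1],[0,0.002,0.117,0,0,0,1],[0,0.002,0.133,0,0,0,1],[0,0.002,0.145,0,0,0,1],[0,0.002,0.15,0,0,0,1]]'
python3 -m creep '[[0,0,0.002,0,0,0,1],[0,0,0.004,0,0,0,1],[0,0,0.006,0,0,0,1],[0,0,0.008,0,0,0,1],[0,0,0.01,0,0,0,1],[0,0,0.012,0,0,0,1],[0,0,0.013,0,0,0,1],[0,0,0.014,0,0,0,1],[0,0,0.014,0,0,0,1],[0,0,0.014,0,0,0,1]]'
python3 -c "from h import *;where()"
```

```text
t: 15.4
tool_pos: [0.4958, -0.1552, 0.1313]
orientation: [3.14, -0.004, 3.067]
wrist_force: [-0.5, 0.0, -0.6]
grip_width: 0.0121
grasp_force: 29.3
t: 16.23
tool_pos: [0.4973, -0.1572, 0.1199]
orientation: [3.141, -0.0, 3.066]
wrist_force: [-0.2, -0.2, -0.8]
grip_width: 0.0119
grasp_force: 29.3
t 16.23 case mm [ -23.4 -294.9] z 119.9 rpy [ 3.1415 -0.      3.0657] F [-0.2 -0.2 -0.8] w 0.0119 g 29.3 tip 0.0726
```

Small steps down until it touches.

```bash
python3 -m creep '[[0,0,0.0005,0,0,0,1],[0,0,0.001,0,0,0,1],[0,0,0.0015,0,0,0,1],[0,0,0.002,0,0,0,1],[0,0,0.0025,0,0,0,1],[0,0,0.003,0,0,0,1],[0,0,0.003,0,0,0,1],[0,0,0.003,0,0,0,1],[0,0,0.003,0,0,0,1],[0,0,0.003,0,0,0,1]]'
python3 -c "from h import *;where()"
```

```text
t: 17.07
tool_pos: [0.4973, -0.1571, 0.1169]
orientation: [3.142, 0.0, 3.066]
wrist_force: [-0.4, 0.2, -0.7]
grip_width: 0.0121
grasp_force: 29.3
t 17.07 case mm [ -23.4 -294.9] z 116.9 rpy [3.1415e+00 1.0000e-04 3.0658e+00] F [-0.4  0.2 -0.7] w 0.0121 g 29.3 tip 0.0726
```

```bash
python3 -m creep '[[0,0,0.0003,0,0,0,1],[0,0,0.0006,0,0,0,1],[0,0,0.0009,0,0,0,1],[0,0,0.0012,0,0,0,1],[0,0,0.0015,0,0,0,1],[0,0,0.0015,0,0,0,1],[0,0,0.0015,0,0,0,1],[0,0,0.0015,0,0,0,1],[0,0,0.0015,0,0,0,1],[0,0,0.0015,0,0,0,1]]'
python3 -c "from h import *;where()"
```

```text
t: 17.9
tool_pos: [0.4974, -0.1574, 0.1161]
orientation: [-3.141, 0.001, 3.066]
wrist_force: [-1.8, 0.1, 5.0]
grip_width: 0.0123
grasp_force: 29.8
t 17.90 case mm [ -23.2 -295.1] z 116.1 rpy [-3.1410e+00  7.0000e-04  3.0657e+00] F [-1.8  0.1  5. ] w 0.0123 g 29.8 tip 0.0726
```

Contact is felt at 5 N, so I'll release gently and retreat straight up.

```bash
python3 -m creep '[[0,0,-0.0005,0,0,0,0.7],[0,0,-0.0005,0,0,0,0.6],[0,0,-0.0005,0,0,0,0.5],[0,0,-0.0005,0,0,0,0.4],[0,0,-0.0005,0,0,0,0.3],[0,0,-0.0005,0,0,0,0.2],[0,0,-0.0005,0,0,0,0.1],[0,0,-0.0005,0,0,0,0],[0,0,-0.0005,0,0,0,0],[0,0,-0.0005,0,0,0,0]]' 20
python3 -c "from h import *;where()"
python3 -m creep '[[0,0,-0.005,0,0,0,0],[0,0,-0.015,0,0,0,0],[0,0,-0.027,0,0,0,0],[0,0,-0.042,0,0,0,0],[0,0,-0.06,0,0,0,0],[0,0,-0.08,0,0,0,0],[0,0,-0.1,0,0,0,0],[0,0,-0.12,0,0,0,0],[0,0,-0.14,0,0,0,0],[0,0,-0.15,0,0,0,0]]'
python3 - <<'E'
from h import *
where();p,d=arm.camera("scene");c=p[150:330,220:460]
a=cv2.resize(c,None,fx=2.4,fy=2.4,interpolation=cv2.INTER_CUBIC)[...,::-1]
p,d=arm.camera("wrist");b=cv2.resize(p,(220,165))[...,::-1]
o=np.zeros((a.shape[0]+165,a.shape[1],3),np.uint8);o[:a.shape[0]]=a;o[a.shape[0]:,:220]=b
p,d=arm.camera("side");o[a.shape[0]:,230:530]=p[200:365,190:490][...,::-1]
cv2.imwrite("pics/end.png",o);print(o.shape)
E
```

```text
t: 18.73
tool_pos: [0.4973, -0.1572, 0.1159]
orientation: [3.142, 0.0, 3.066]
wrist_force: [0.0, -0.3, 0.4]
grip_width: 0.0425
grasp_force: 0.0
t 18.73 case mm [ -23.4 -294.9] z 115.9 rpy [3.1415 0.     3.0658] F [ 0.  -0.3  0.4] w 0.0425 g 0.0 tip 0.0726
t: 19.57
tool_pos: [0.4981, -0.1575, 0.2695]
orientation: [-3.14, 0.004, 3.066]
wrist_force: [0.4, -1.2, 0.7]
grip_width: 0.043
grasp_force: 0.0
t 19.57 case mm [ -22.6 -295.2] z 269.5 rpy [-3.14    0.0042  3.0659] F [ 0.4 -1.2  0.7] w 0.0430 g 0.0 tip 0.0726
(597, 576, 3)
```

View pics/end.png

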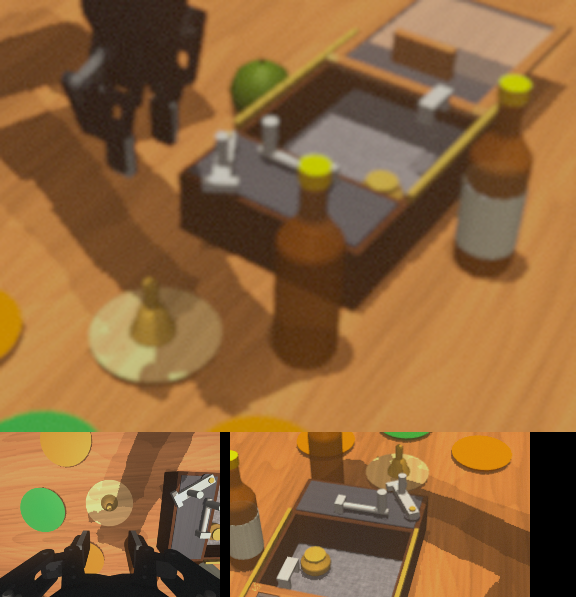

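The bell stands upright in the middle of the tray at (153,320). The lid, bolt and keeper are open, and the pot, bottles and fruit look to be where they were.

```bash
python3 -c "from workcell import arm;print(arm.job_done())"
```

```text
the job is handed in; nothing more can be done
None
```

The job is handed in: the keeper, bolt and lid are open, the bell stands upright near the middle of the tray, and the pot, bottles and fruit look unmoved; the judge returned no verdict.

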